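# Drift a drill chuck out of the old taper socket and seat it in the new one

### The arm

A 7-joint arm with a two-finger parallel gripper is mounted at the origin on a cart in front of the work surface, level with it; the furniture and walls round the work are solid. World frame = base frame: x ahead of the robot, y to its left, z up, the work surface at z = 0. Lengths are in m, angles in rad, forces in N, time in s.
With the tool pointing down it reaches from about 0.4 to 0.925 m from the base axis. Payload 4.1 kg.
Tool frame: the origin (TCP) lies midway between the tips of the shut fingers; the grasp point (between the pads) lies 19 mm behind it; z points along the fingers, y is the line along which they close (so a half turn about z gives the same grasp; the last joint's range is limited). The gripper opens to 85 mm and grips with 20 to 120 N. Pads are 22 mm wide; open, the fingers measure 114 mm over their backs; the gripper's body (76 mm by 85 mm) begins 54 mm behind the grasp point. The pads swing forward as they close: fully open they stand 13 mm farther back than shut.
Start: joints at [-1.256, 0.398, 0.045, 1.537, -0.019, 1.207, -0.051], TCP at [0.261, 0.595, 0.231] pointing down, gripper open.
Joint ranges: [-2.82, 2.82], [-0.49, 2.23], [-1.37, 1.46], [0, 2.46], [-1.36, 4.5], [0.23, 2], [-2.94, 2.94]. Speed limits (rad/s): [2.57, 2.57, 3.14, 3.14, 3.14, 3.14, 3.14].

### API

Orientations are given as a 3x3 rotation matrix whose columns are the frame's x, y, z axes.
In Python, from station import r gives the robot as it stands.
- The arm moves only by the shell command python3 -m creep 'ROWS'. ROWS is JSON, a list of rows, each an object with "offset": the shift along the tool's x, y, z in m, a list of three; "roll": the turn about the tool's z in rad; "gripper": the finger opening in m, from 0 to 0.0854. A call has 1 to 10 rows; each row is the pose to reach, as a shift and turn from the pose commanded when the call began, along the tool's axes at that moment; what a row does not reach only later rows make up. A row lasts 1/12 s, in which the tool goes at most 41.7 mm and 7.16 degrees, less where a joint would pass 70% of its speed; a pose out of reach is approached as far as the arm can. A call with a gripper value outside its range is refused whole. The fingers move at their own pace and stop on an object; the grip force is fixed at half the most. Time passes only in rows, so rows that repeat a pose let the fingers close. It gives the time, the measured TCP pose, the force, the opening and the grip force at its end, in the units of the state.
- r.observe(): the state, without advancing time (a new reading comes with each control period).
- r.snapshot(name): name is "scene" or "top" or "wrist"; returns the picture (400x640x3 uint8, red, green, blue); there is no depth.
- r.camera_model(name): a dict with "mtx" (3x3 intrinsics, pixels), "camera_from_world" (4x4, takes a point from world to camera coordinates). Camera axes: x right, y up, looking along -z (the intrinsics and any distortion apply to the point x, -y, -z); pixel columns grow to the right and rows downward; lengths in m; the calibration is good to about 2 mm. A picture is of the moment at which its call begins: read the wrist's pose just before it. camera_model takes no time and is no camera call; for the wrist camera it gives the pose at the moment of the call.
- r.close_job(): hands the job in; it is judged then, once.
The state is a dict: "time": time; "joint_pos": joint angles; "dq": joint speeds; "tau": joint torques, N m; "tcp_pos": TCP position; "eef_rot": TCP orientation; "contact_force": force on the tool from outside, world axes, zero at the start; "ft_torque": the same for the moment, N m; "gripper_width": finger opening in m; "finger_force": force on a finger pad.
Only numpy, scipy, OpenCV 4.12 (cv2) and the standard library are available. Lean on these libraries where they do the work, as an engineer would, in place of code of your own. Each camera call takes 0.05 s, during which the arm holds its last target. There are 200 camera calls.

### The job

The drill chuck is jammed by its taper shank in the old dark socket: push the drift (the steel wedge lying in that socket's slot) further through, by its head, until the chuck lets go, and do not take hold of the chuck before it has come loose. Then lift the chuck out and fit it to the new bright socket: turn it until its tang drops into the slot inside, and press and twist it fully home, so that its collar sits flush on the socket's face. Let go of it there, leave the drift lying in the old socket, and do not disturb the oil bottle, the white jar or the spanner.

Things in the scene. Friction and masses are not known exactly. Their poses are not given: they have to be found in the camera images.
- old_socket: old taper socket, bolted down: green and steel base 150 x 64 mm, 24 mm high (95 mm of it on the -x side of the origin, 55 mm on +x), carrying an upright round DARK socket 38 mm across. Origin: on the socket's axis at bench height; z up. A 9.5 mm wide cross slot runs through the socket along the base's own x axis, from 24 to 58 mm height. -x faces roughly to the robot
- old_face (a point): centre of the old socket's mouth, on its axis, level with its top face, 118 mm above the bench; the chuck's origin lies here while it is stuck home
- new_socket: new taper socket, fixed to the bench: the same base (blue and steel) and the same sizes, origin and axes, with a BRIGHT round socket. That socket was clamped in its base at another angle: its slot (9.5 mm wide, seen from outside at 24 to 58 mm height) points anywhere within 0.6 rad either way of the base's x axis. This angle is not in the pose: look at the slot or feel for it with the tang
- new_face (a point): centre of the new socket's mouth, on its axis, level with its top face, 118 mm above the bench. The bore is 26.8 mm wide at the mouth and 24 mm further down; 60 mm below the face it ends on a floor that only the slot cuts through. The last 9 mm are a tight fit that takes a firm push, some 15 to 40 N, least while twisted to and fro; it snaps home. The socket itself cannot be turned by hand
- chuck: drill chuck on a taper arbor, 0.45 kg, upright, shank down, stuck in the old socket (too tight to pull). Origin: on its axis at the underside of the collar, which lies on the socket's face when home; z up. Above: collar 33 mm across, 0 to 5 mm; narrow body 37 mm across, 12 to 26 mm; ribbed dark grip ring 42 mm across, 26 to 54 mm; nose and jaws to 72 mm. Loose once 7 mm up, resting on the drift
- chuck_tang (a point): middle of the lower end of the chuck's flat tang, 74 mm below the chuck's origin. Above the tang the round shank is 19 mm across at 58 mm below the origin and 25 mm at the collar. The tang is 17 mm wide along the chuck's own x axis, 7.5 mm thick along y; half a turn is the same. Until the tang finds the slot the collar stands 14 mm off the socket's face; in the slot but not pressed, 5 to 9 mm
- drift: steel wedge, 175 mm long, 8 mm thick, 0.25 kg, lying loose on the old base, its narrow end through the slot. Origin: lower edge of its wide head end, which points to the robot, mid-thickness; x runs along the blade to the tip, z up. 36 mm high at the head, 8 mm at the tip; the lower edge lies flat on the base (24 mm up), the upper edge slopes 1 in 6. Pushing it takes up to about 20 N
- drift_head (a point): middle of the drift's flat head end, 15 mm above its lower edge: the place to push, along the drift's x axis. The wedge touches the tang when this point is about 105 mm from the old socket's axis; somewhere between 80 and 60 mm from it the chuck lets go and jumps to about 7 mm up: watch for that
- oil_bottle: bystander: small amber dropper bottle with a black top, 33 mm across, 102 mm high, standing; origin at the centre of its underside
- white_jar: bystander: white plastic jar with a white ribbed lid, 50 mm across, 79 mm high, standing; origin at the centre of its underside. (Mind also the big fixed vise at the bench's front left, about 200 mm high)
- spanner: bystander: combination spanner lying flat, 171 mm long along its y axis, 8 mm high; origin under its middle
Mind the look-alikes: they are no part of the job. What is shaped like the chuck but blue is not meant.

How it is judged:
On the way, in this order (a step that is already met when the one before it is completed fails the run):
1. driven by the drift alone, the chuck has let go and stands at least 6 mm up in the old socket (z of chuck in the frame of old_socket between 0.124 and 0.135 m and horizontal distance between chuck and old_socket below 0.012 m and contact force between the fingers and chuck below 0.5 N), for 0.1 s.
2. the chuck is lifted right out of the old socket (z of chuck in the frame of old_socket above 0.185 m), for 0.1 s.
At the end, for the whole second after the job is handed in: the chuck stands upright (within 0.06 rad) and still in the new bright socket, its collar within 1.5 mm of the socket face and within 4 mm of the socket's axis, let go; the drift still lies on the old base, its head within 140 mm of the old socket's axis (z of chuck in the frame of new_socket between 0.116 and 0.1195 m and horizontal distance between chuck and new_socket below 0.004 m and angle between chuck's own z axis and vertical below 0.06 rad and linear speed of chuck below 0.02 m/s and contact force between the fingers and chuck below 0.3 N and z of drift in the frame of old_socket above 0.018 m and horizontal distance between drift and old_socket below 0.14 m); the robot touches nothing.
It fails at once if the chuck is gripped or knocked while it is still stuck (less than 3 mm up) in the old socket (z of chuck in the frame of old_socket below 0.121 m and horizontal distance between chuck and old_socket below 0.02 m and contact force between the fingers and chuck above 2 N).
It fails at once if the oil bottle, the white jar or the spanner is moved by more than 25 mm, or the bottle or jar is tipped (distance of any of oil_bottle, white_jar, spanner from where it was at the start of the episode above 0.025 m or angle between any of oil_bottle, white_jar's own z axis and vertical above 0.35 rad).
It also fails if it takes over 58 s, if anything falls off the work surface, if the arm or the gripper's body presses on something with over 40 N, if the wrist force passes 120 N, or if a joint passes its speed limit or range.

## Working session

There is one attempt and no reset: what is moved stays moved. The work goes in short steps, Python scripts to look and compute and a shell command to move; the robot and the scene stay as the last step left them, time stands still between calls to the robot, and variables do not carry over. Pictures are saved under pics/ and viewed, at most 10 in all, crops included, and the job is handed in when it is done.

```bash
mkdir -p pics; ls; python3 - <<'E'
from station import r
import cv2,numpy as np
s=r.observe();print({k:np.round(v,3).tolist() for k,v in s.items()})
for n in("scene","top"):
    c=r.camera_model(n);print(n,c)
    im=r.snapshot(n);cv2.imwrite(f"pics/{n}0.png",cv2.resize(im[:,:,::-1],(800,500),interpolation=cv2.INTER_CUBIC)); np.save(f"pics/{n}0.npy",im)
E
```

```text
pics
{'time': 0.0, 'joint_pos': [-1.256, 0.399, 0.045, 1.538, -0.019, 1.207, -0.051], 'dq': [0.001, 0.001, -0.002, -0.001, -0.002, -0.0, -0.001], 'tau': [-0.001, -47.513, 1.364, -25.422, 0.011, 0.009, -0.0], 'tcp_pos': [0.261, 0.595, 0.23], 'eef_rot': [[-0.916, 0.402, -0.001], [0.402, 0.916, -0.002], [-0.0, -0.002, -1.0]], 'contact_force': [-0.386, 0.696, 0.047], 'ft_torque': [-0.023, 0.015, -0.022], 'finger_force': 0.0, 'gripper_width': 0.086}
scene {'mtx': array([[468.61995742,   0.        , 321.8236962 ],
       [  0.        , 468.61995742, 191.53210442],
       [  0.        ,   0.        ,   1.        ]]), 'camera_from_world': array([[ 8.18887823e-01, -5.73953396e-01, -4.81686745e-04,
        -4.46855046e-01],
       [ 3.01850578e-01,  4.29951104e-01,  8.50898512e-01,
        -2.35727840e-01],
       [-4.88168989e-01, -6.96935827e-01,  5.25329888e-01,
        -9.66480595e-01],
       [ 0.00000000e+00,  0.00000000e+00,  0.00000000e+00,
         1.00000000e+00]])}
top {'mtx': array([[421.62203396,   0.        , 314.2252939 ],
       [  0.        , 421.62203396, 203.49793155],
       [  0.        ,   0.        ,   1.        ]]), 'camera_from_world': array([[-0.00446538, -0.99973502,  0.02258217, -0.00654801],
       [ 0.995221  , -0.00224011,  0.09762242, -0.54030022],
       [-0.09754597,  0.02291018,  0.99496729, -0.99341736],
       [ 0.        ,  0.        ,  0.        ,  1.        ]])}
```

View pics/scene0.png

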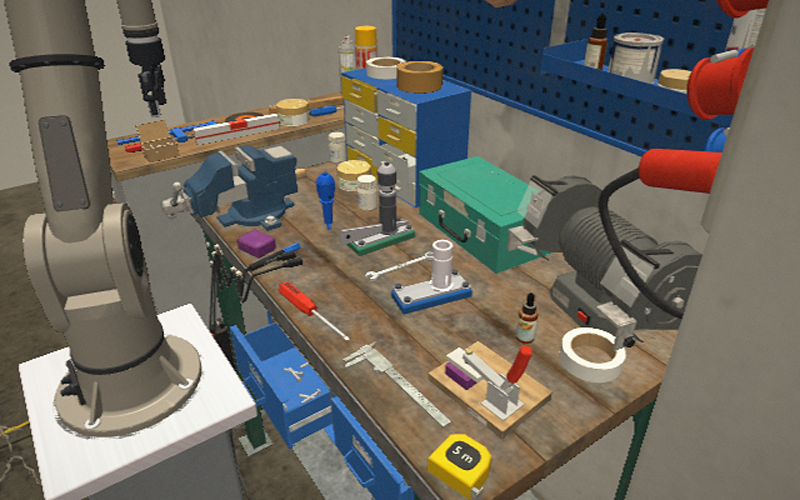

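View pics/top0.png

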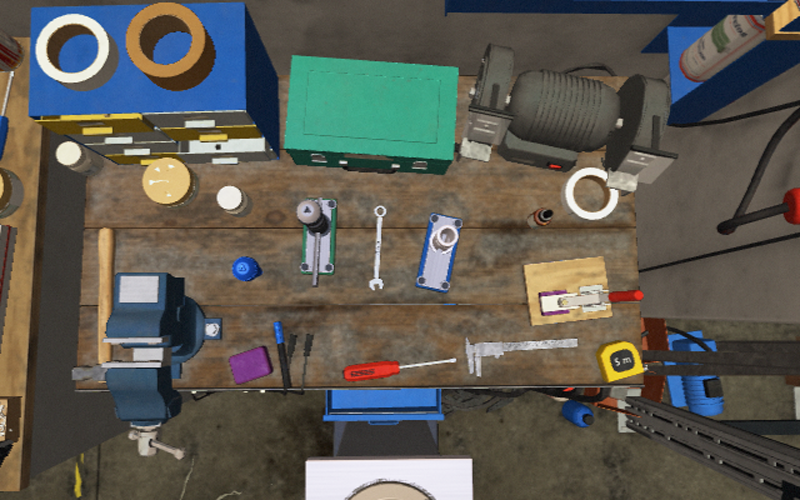

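```bash
cat > h.py <<'E'
import numpy as np,cv2
def cam(c):
    K=np.array(c["mtx"]);T=np.array(c["camera_from_world"]);return K,T
def proj(c,P):
    K,T=cam(c);p=np.atleast_2d(P)@T[:3,:3].T+T[:3,3];p=p*[1,-1,-1];q=p@K.T;return q[:,:2]/q[:,2:]
def ray(c,uv):
    K,T=cam(c);d=np.linalg.inv(K)@[uv[0],uv[1],1];d=d*[1,-1,-1];R=T[:3,:3];o=-R.T@T[:3,3];d=R.T@d;return o,d/np.linalg.norm(d)
def atz(c,uv,z):
    o,d=ray(c,uv);return o+d*(z-o[2])/d[2]
def tri(*obs):
    A=0;b=0;rs=[ray(c,uv) for c,uv in obs]
    for o,d in rs:
        M=np.eye(3)-np.outer(d,d);A=A+M;b=b+M@o
    p=np.linalg.solve(A,b);return p,[np.linalg.norm((np.eye(3)-np.outer(d,d))@(p-o)) for o,d in rs]
def crop(im,u,v,w,h,s):
    return cv2.resize(im[v:v+h,u:u+w,::-1],(w*s,h*s),interpolation=cv2.INTER_CUBIC)
E
python3 - <<'E'
from h import *
t=np.load("pics/top0.npy");s=np.load("pics/scene0.npy")
a=np.hstack([crop(t,205,145,100,100,3),crop(t,300,145,100,100,3)])
b=np.hstack([crop(s,262,118,100,100,3),crop(s,300,160,100,100,3)])
cv2.imwrite("pics/m1.png",np.vstack([a,b]))
E
```

```text
(no output)
```

View pics/m1.png

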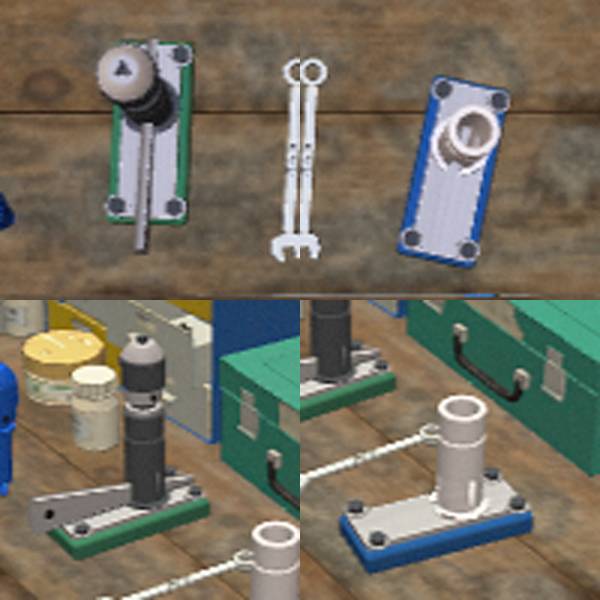

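```bash
python3 - <<'E'
from h import *
from station import r
t=r.camera_model("top");s=r.camera_model("scene");np.set_printoptions(precision=4,suppress=True)
T=lambda x,y,ox=205:(ox+x/3,145+y/3)
print("newmouth",tri((t,T(175,132,300)),(s,(354.3,196.3))))
print("nose",tri((t,T(122,68)),(s,(310,131.3))))
print("drifthead top",tri((t,T(140,250)),(s,(272,184.5))))
for n,q in dict(nbl=T(97,252,300),nbr=T(168,266,300),ntr=T(208,92,300),ntl=T(137,76,300),obl=T(106,222),obr=T(186,224),otr=T(195,42),otl=T(113,42)).items(): print(n,atz(t,q,.024))
print("spanner",atz(t,T(294,70),.005),atz(t,T(290,245),.005))
print("jar",atz(t,(230*.8,200*.8),.08),"bottle",atz(t,(542*.8,215*.8),.1),"bluechuck",atz(t,(246*.8,268*.8),.1))
E
```

```text
newmouth (array([ 0.5645, -0.1049,  0.1163]), [np.float64(0.0011677693276326148), np.float64(0.0011677693276325458)])
nose (array([0.6   , 0.1348, 0.1856]), [np.float64(0.0013547884037700823), np.float64(0.0013547884037703492)])
drifthead top (array([0.479 , 0.138 , 0.0597]), [np.float64(0.0006032729502523147), np.float64(0.0006032729502524189)])
nbl [ 0.4786 -0.0519  0.024 ]
nbr [ 0.4671 -0.1089  0.024 ]
ntr [ 0.6087 -0.1437  0.024 ]
ntl [ 0.6219 -0.0858  0.024 ]
obl [0.5034 0.1696 0.024 ]
obr [0.5016 0.1056 0.024 ]
otr [0.6501 0.0992 0.024 ]
otl [0.6501 0.1658 0.024 ]
spanner [0.6304 0.0187 0.005 ] [0.4853 0.0222 0.005 ]
jar [0.6362 0.2918 0.08  ] bottle [ 0.6045 -0.2787  0.1   ] bluechuck [0.5093 0.2547 0.1   ]
```

```bash
python3 - <<'E'
from h import *
from station import r
np.set_printoptions(precision=4,suppress=True)
s=r.observe();c=r.camera_model("wrist");K,T=cam(c);R=np.array(s["eef_rot"]);o=-T[:3,:3].T@T[:3,3]
print(K,R.T@(o-s["tcp_pos"]),"\ncam axes in tool\n",R.T@T[:3,:3].T)
E
python3 -m creep '[{"offset":[0,0,-0.04],"roll":0,"gripper":0.0},{"offset":[0,0,-0.08],"roll":-0.1,"gripper":0.0},{"offset":[0,0,-0.12],"roll":-0.2,"gripper":0.0}]'
```

```text
[[303.0929   0.     323.3131]
 [  0.     303.0929 197.1334]
 [  0.       0.       1.    ]] [ 0.0771  0.0004 -0.1431] 
cam axes in tool
 [[-0.0002  0.9531  0.3028]
 [ 1.     -0.      0.0007]
 [ 0.0007  0.3028 -0.9531]]
time: 0.35
tcp_pos: [0.261, 0.5944, 0.3515]
eef_rot: [[-0.978, 0.207, -0.001], [0.207, 0.978, -0.003], [0.0, -0.003, -1.0]]
contact_force: [0.1, 1.2, 0.4]
gripper_width: 0.0516
finger_force: 0.0
```

```bash
python3 -m creep '[{"offset":[-0.25,-0.416,0],"roll":-0.18,"gripper":0.0},{"offset":[-0.25,-0.416,0],"roll":-0.18,"gripper":0.0},{"offset":[-0.25,-0.416,0],"roll":-0.18,"gripper":0.0},{"offset":[-0.25,-0.416,0],"roll":-0.18,"gripper":0.0},{"offset":[-0.25,-0.416,0],"roll":-0.18,"gripper":0.0},{"offset":[-0.25,-0.416,0],"roll":-0.18,"gripper":0.0},{"offset":[-0.25,-0.416,0],"roll":-0.18,"gripper":0.0},{"offset":[-0.25,-0.416,0],"roll":-0.18,"gripper":0.0},{"offset":[-0.25,-0.416,0],"roll":-0.18,"gripper":0.0},{"offset":[-0.25,-0.416,0],"roll":-0.18,"gripper":0.0}]'
```

```text
time: 1.18
tcp_pos: [0.3953, 0.1984, 0.351]
eef_rot: [[-0.999, 0.034, -0.0], [0.034, 0.999, 0.0], [0.0, 0.0, -1.0]]
contact_force: [1.4, -0.3, -0.2]
gripper_width: 0.0003
finger_force: 0.0
```

```bash
python3 -m creep '[{"offset":[-0.025,-0.062,0.11],"roll":0,"gripper":0.0},{"offset":[-0.025,-0.062,0.11],"roll":0,"gripper":0.0},{"offset":[-0.025,-0.062,0.11],"roll":0,"gripper":0.0},{"offset":[-0.025,-0.062,0.11],"roll":0,"gripper":0.0},{"offset":[-0.025,-0.062,0.11],"roll":0,"gripper":0.0}]'
cat > snap.py <<'E'
import sys,json;from h import *;from station import r
n=sys.argv[1];c=r.camera_model("wrist");im=r.snapshot("wrist")
np.save(f"pics/{n}.npy",im);json.dump({k:np.array(v).tolist() for k,v in c.items()},open(f"pics/{n}.json","w"))
cv2.imwrite(f"pics/{n}.png",im[:,:,::-1])
E
python3 snap.py w1
python3 -m creep '[{"offset":[0,-0.235,0],"roll":0,"gripper":0.0},{"offset":[0,-0.235,0],"roll":0,"gripper":0.0},{"offset":[0,-0.235,0],"roll":0,"gripper":0.0},{"offset":[0,-0.235,0],"roll":0,"gripper":0.0},{"offset":[0,-0.235,0],"roll":0,"gripper":0.0},{"offset":[0,-0.235,0],"roll":0,"gripper":0.0},{"offset":[0,-0.235,0],"roll":0,"gripper":0.0},{"offset":[0,-0.235,0],"roll":0,"gripper":0.0}]'
python3 snap.py w2
python3 - <<'E'
from h import *
import json
a=[]
for n,P in(("w1",[.6,.135,.1]),("w2",[.5645,-.104,.1])):
    c=json.load(open(f"pics/{n}.json"));im=np.load(f"pics/{n}.npy")
    u,v=proj(c,P)[0];u=int(np.clip(u-100,0,440));v=int(np.clip(v-120,0,100));print(n,u,v);a.append(crop(im,u,v,200,300,2))
cv2.imwrite("pics/m2.png",np.hstack(a))
E
```

```text
time: 1.6
tcp_pos: [0.4167, 0.1358, 0.2391]
eef_rot: [[-0.999, 0.037, -0.005], [0.037, 0.999, -0.002], [0.005, -0.003, -1.0]]
contact_force: [0.0, 0.5, 0.2]
gripper_width: -0.0
finger_force: 0.0
time: 2.32
tcp_pos: [0.4119, -0.0972, 0.2432]
eef_rot: [[-0.999, 0.035, 0.004], [0.035, 0.999, 0.001], [-0.004, 0.001, -1.0]]
contact_force: [0.1, 0.7, 0.1]
gripper_width: 0.0003
finger_force: 0.0
w1 228 100
w2 221 100
```

View pics/m2.png

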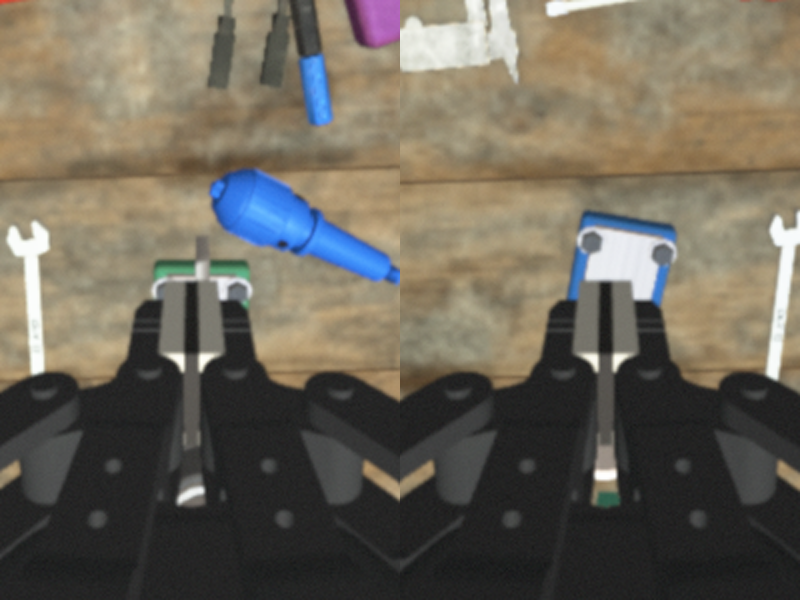

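```bash
python3 -m creep '[{"offset":[-0.225,0.0,0],"roll":0,"gripper":0.0},{"offset":[-0.225,0.0,0],"roll":0,"gripper":0.0},{"offset":[-0.225,0,0],"roll":0,"gripper":0.0},{"offset":[-0.225,0,0],"roll":0,"gripper":0.0},{"offset":[-0.225,0,0.04],"roll":0,"gripper":0.0},{"offset":[-0.225,0,0.04],"roll":0,"gripper":0.0},{"offset":[-0.225,0,0.04],"roll":0,"gripper":0.0},{"offset":[-0.225,0,0.04],"roll":0,"gripper":0.0}]'
python3 snap.py w3
python3 - <<'E'
from h import *
import json
np.set_printoptions(precision=4,suppress=True)
c=json.load(open("pics/w1.json"));print("head",atz(c,(329,219),.06),"corners",atz(c,(305.5,231),.024),atz(c,(352,231),.024))
c=json.load(open("pics/w3.json"));im=np.load("pics/w3.npy")
u,v=proj(c,[.5645,-.104,.09])[0];u0=int(np.clip(u-50,0,540));v0=int(np.clip(v-50,0,300));print(u0,v0,proj(c,[.5645,-.104,.118]))
cv2.imwrite("pics/m3.png",crop(im,u0,v0,100,100,6))
E
```

```text
time: 3.03
tcp_pos: [0.6359, -0.1009, 0.1992]
eef_rot: [[-1.0, 0.029, -0.004], [0.029, 1.0, 0.001], [0.004, 0.001, -1.0]]
contact_force: [-0.8, 0.1, 0.9]
gripper_width: 0.0003
finger_force: 0.0
head [0.4674 0.14   0.06  ] corners [0.497  0.1094 0.024 ] [0.4991 0.169  0.024 ]
266 58 [[315.9488 109.7186]]
```

View pics/m3.png

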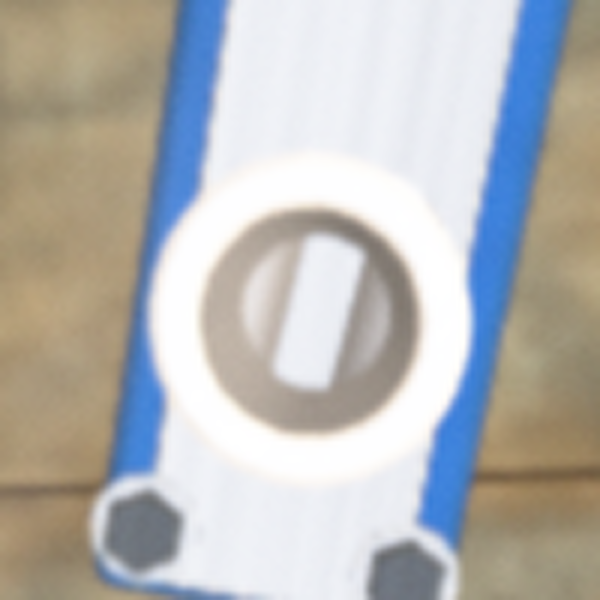

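```bash
python3 - <<'E'
from h import *
import json
np.set_printoptions(precision=4,suppress=True)
c=json.load(open("pics/w3.json"))
q=lambda x,y:(266+x/6,58+y/6)
print("mouth",atz(c,q(310,320),.118),"floor centre",atz(c,q(317,313),.058))
for a,b in((q(303,238),q(272,375)),(q(365,255),q(333,388))):
    d=atz(c,a,.058)-atz(c,b,.058);print("slot yaw",np.arctan(d[1]/d[0]),np.linalg.norm(d))
from station import r
print(tri((c,q(310,320)),(r.camera_model("scene"),(354.3,196.3))))
E
```

```text
mouth [ 0.5656 -0.1028  0.118 ] floor centre [ 0.5663 -0.1028  0.058 ]
slot yaw -0.2688719652203304 0.020366927315411443
slot yaw -0.27283582371295734 0.019885779400230577
(array([ 0.5663, -0.1034,  0.1151]), [np.float64(0.0007811077102440614), np.float64(0.0007811077102442213)])
```

```bash
python3 -m creep '[{"offset":[0.203,0.234,0],"roll":0,"gripper":0.0},{"offset":[0.203,0.234,0],"roll":0,"gripper":0.0},{"offset":[0.203,0.234,0],"roll":0,"gripper":0.0},{"offset":[0.203,0.234,0],"roll":0,"gripper":0.0},{"offset":[0.203,0.234,0],"roll":0,"gripper":0.0},{"offset":[0.203,0.234,0],"roll":0,"gripper":0.0},{"offset":[0.203,0.234,0],"roll":0,"gripper":0.0},{"offset":[0.203,0.234,0.03],"roll":0,"gripper":0.0},{"offset":[0.203,0.234,0.07],"roll":0,"gripper":0.0},{"offset":[0.203,0.234,0.11],"roll":0,"gripper":0.0}]'
python3 -m creep '[{"offset":[0,0,0],"roll":0,"gripper":0.0},{"offset":[0,0,0],"roll":0,"gripper":0.0}]'
```

```text
time: 3.92
tcp_pos: [0.44, 0.1397, 0.093]
eef_rot: [[-1.0, 0.028, 0.005], [0.028, 1.0, 0.007], [-0.005, 0.007, -1.0]]
contact_force: [-0.1, 1.4, 0.8]
gripper_width: 0.0003
finger_force: 0.0
time: 4.08
tcp_pos: [0.4386, 0.1358, 0.0916]
eef_rot: [[-0.999, 0.034, -0.002], [0.034, 0.999, -0.001], [0.002, -0.001, -1.0]]
contact_force: [0.1, -0.7, -0.4]
gripper_width: 0.0004
finger_force: 0.0
```

```bash
python3 -m creep '[{"offset":[0,0.003,0.03],"roll":0,"gripper":0.0},{"offset":[0,0.003,0.0585],"roll":0,"gripper":0.0},{"offset":[0,0.003,0.0585],"roll":0,"gripper":0.0},{"offset":[-0.01,0.003,0.0585],"roll":0,"gripper":0.0},{"offset":[-0.018,0.003,0.0585],"roll":0,"gripper":0.0},{"offset":[-0.024,0.003,0.0585],"roll":0,"gripper":0.0},{"offset":[-0.03,0.003,0.0585],"roll":0,"gripper":0.0},{"offset":[-0.034,0.003,0.0585],"roll":0,"gripper":0.0}]'
python3 -m creep '[{"offset":[-0.004,0,0],"roll":0,"gripper":0.0},{"offset":[-0.008,0,0],"roll":0,"gripper":0.0},{"offset":[-0.012,0,0],"roll":0,"gripper":0.0},{"offset":[-0.015,0,0],"roll":0,"gripper":0.0}]'
```

```text
time: 4.75
tcp_pos: [0.4765, 0.1383, 0.0343]
eef_rot: [[-0.999, 0.034, 0.003], [0.034, 0.999, 0.001], [-0.003, 0.001, -1.0]]
contact_force: [0.9, -0.6, -0.2]
gripper_width: -0.0001
finger_force: 0.0
time: 5.08
tcp_pos: [0.4887, 0.1374, 0.0326]
eef_rot: [[-0.999, 0.034, -0.002], [0.034, 0.999, -0.0], [0.002, -0.0, -1.0]]
contact_force: [-3.4, -1.0, 1.1]
gripper_width: 0.0002
finger_force: 1.5
```

```bash
python3 -m creep '[{"offset":[-0.002,0,0],"roll":0,"gripper":0.0},{"offset":[-0.004,0,0],"roll":0,"gripper":0.0},{"offset":[-0.006,0,0],"roll":0,"gripper":0.0}]'
python3 -m creep '[{"offset":[-0.002,0,0],"roll":0,"gripper":0.0},{"offset":[-0.004,0,0],"roll":0,"gripper":0.0},{"offset":[-0.006,0,0],"roll":0,"gripper":0.0}]'
python3 - <<'E'
from h import *;from station import r
t=r.snapshot("top");s=r.snapshot("scene")
cv2.imwrite("pics/m4.png",np.hstack([crop(t,205,145,100,100,4),crop(s,262,118,100,100,4)]))
E
```

```text
time: 5.33
tcp_pos: [0.4933, 0.1371, 0.0321]
eef_rot: [[-0.999, 0.033, -0.004], [0.033, 0.999, -0.0], [0.004, -0.001, -1.0]]
contact_force: [-5.7, 0.5, 0.6]
gripper_width: 0.0
finger_force: 2.8
time: 5.58
tcp_pos: [0.4982, 0.1369, 0.0319]
eef_rot: [[-0.999, 0.033, -0.006], [0.033, 0.999, -0.001], [0.006, -0.001, -1.0]]
contact_force: [-7.7, 0.7, 2.5]
gripper_width: -0.0002
finger_force: 3.8
```

View pics/m4.png

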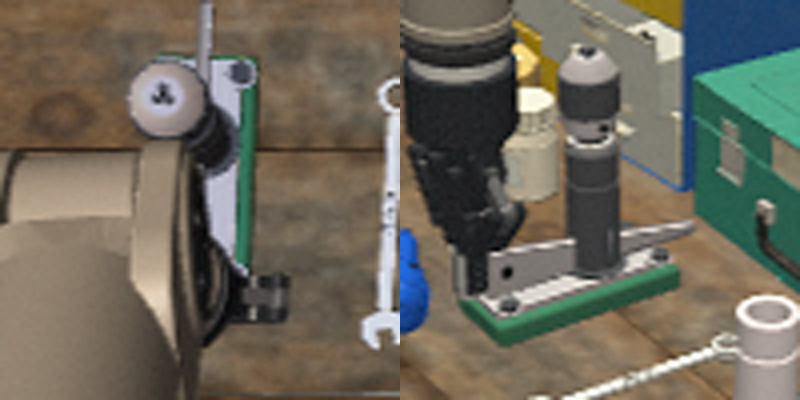

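```bash
cat > lift.py <<'E'
from h import *;from station import r
a=np.load("pics/scene0.npy");b=r.snapshot("scene")
up=lambda im:cv2.resize(im,None,fx=8,fy=8,interpolation=cv2.INTER_CUBIC)
T=up(a[126:152,301:319]);I=up(b[116:162,295:325])
m=cv2.matchTemplate(I,T,cv2.TM_CCOEFF_NORMED);_,s,_,p=cv2.minMaxLoc(m);print("shift px",p[0]/8-6,p[1]/8-10,"score",round(s,3))
E
python3 lift.py
python3 -m creep '[{"offset":[-0.002,0,0],"roll":0,"gripper":0.0},{"offset":[-0.004,0,0],"roll":0,"gripper":0.0},{"offset":[-0.006,0,0],"roll":0,"gripper":0.0}]';python3 lift.py
python3 -m creep '[{"offset":[-0.002,0,0],"roll":0,"gripper":0.0},{"offset":[-0.004,0,0],"roll":0,"gripper":0.0}]';python3 lift.py
```

```text
shift px -0.375 -0.375 score 0.972
time: 5.98
tcp_pos: [0.5025, 0.1367, 0.0315]
eef_rot: [[-0.999, 0.033, -0.01], [0.033, 0.999, -0.001], [0.01, -0.001, -1.0]]
contact_force: [-9.8, 0.1, 2.2]
gripper_width: 0.0001
finger_force: 4.8
shift px -0.375 -0.375 score 0.966
time: 6.2
tcp_pos: [0.5077, 0.1365, 0.0315]
eef_rot: [[-0.999, 0.033, -0.007], [0.033, 0.999, -0.001], [0.007, -0.001, -1.0]]
contact_force: [-6.5, 0.1, -0.8]
gripper_width: -0.0002
finger_force: 3.3
shift px -0.5 -0.75 score 0.958
```

```bash
python3 -m creep '[{"offset":[-0.002,0,0],"roll":0,"gripper":0.0},{"offset":[-0.004,0,0],"roll":0,"gripper":0.0}]';python3 lift.py
```

```text
time: 6.42
tcp_pos: [0.5123, 0.1364, 0.0317]
eef_rot: [[-0.999, 0.033, -0.006], [0.033, 0.999, -0.001], [0.006, -0.001, -1.0]]
contact_force: [-6.5, 0.7, -0.8]
gripper_width: -0.0001
finger_force: 2.9
shift px -0.625 -1.0 score 0.951
```

```bash
python3 -m creep '[{"offset":[-0.002,0,0],"roll":0,"gripper":0.0},{"offset":[-0.003,0,0],"roll":0,"gripper":0.0}]';python3 lift.py
```

```text
time: 6.63
tcp_pos: [0.5168, 0.1363, 0.032]
eef_rot: [[-0.999, 0.033, -0.003], [0.033, 0.999, -0.001], [0.003, -0.001, -1.0]]
contact_force: [-4.1, -0.1, -1.8]
gripper_width: 0.0
finger_force: 2.2
shift px -0.625 -1.125 score 0.939
```

```bash
python3 -m creep '[{"offset":[-0.002,0,0],"roll":0,"gripper":0.0},{"offset":[-0.003,0,0],"roll":0,"gripper":0.0}]';python3 lift.py
```

```text
time: 6.85
tcp_pos: [0.5232, 0.1365, 0.0333]
eef_rot: [[-0.999, 0.034, 0.004], [0.034, 0.999, 0.0], [-0.004, 0.0, -1.0]]
contact_force: [0.4, -0.9, -0.3]
gripper_width: 0.0001
finger_force: 0.1
shift px -0.75 -1.875 score 0.925
```

```bash
python3 -m creep '[{"offset":[-0.002,0,0],"roll":0,"gripper":0.0},{"offset":[-0.002,0,0],"roll":0,"gripper":0.0}]';python3 lift.py
```

```text
time: 7.07
tcp_pos: [0.5256, 0.1364, 0.0337]
eef_rot: [[-0.999, 0.034, 0.004], [0.034, 0.999, 0.001], [-0.004, 0.001, -1.0]]
contact_force: [-0.3, -0.0, -0.2]
gripper_width: 0.0
finger_force: 0.0
shift px -0.75 -2.25 score 0.918
```

```bash
python3 -m creep '[{"offset":[0.03,0,0],"roll":0,"gripper":0.0},{"offset":[0.06,0,0],"roll":0,"gripper":0.0},{"offset":[0.06,0,-0.25],"roll":0,"gripper":0.0},{"offset":[0.06,0,-0.25],"roll":0,"gripper":0.0},{"offset":[0.06,0,-0.25],"roll":0,"gripper":0.0},{"offset":[0.06,0,-0.25],"roll":0,"gripper":0.0},{"offset":[0.06,0,-0.25],"roll":0,"gripper":0.0},{"offset":[0.06,0,-0.25],"roll":0,"gripper":0.0},{"offset":[0.06,0,-0.25],"roll":0,"gripper":0.085}]';python3 lift.py
python3 -m creep '[{"offset":[-0.22,0,0],"roll":0,"gripper":0.085},{"offset":[-0.22,0,0],"roll":0,"gripper":0.085},{"offset":[-0.22,0,0],"roll":0,"gripper":0.085},{"offset":[-0.22,0,0],"roll":0,"gripper":0.085},{"offset":[-0.22,0,0],"roll":0,"gripper":0.085},{"offset":[-0.22,0,0],"roll":0,"gripper":0.085},{"offset":[-0.22,0,0],"roll":0,"gripper":0.085}]'
python3 snap.py w4
python3 - <<'E'
from h import *;from station import r
import json
c=json.load(open("pics/w4.json"));im=np.load("pics/w4.npy")
u,v=proj(c,[.597,.135,.16])[0];u0=int(np.clip(u-65,0,510));v0=int(np.clip(v-65,0,250));print(u0,v0,proj(c,[.597,.135,.197]))
s=r.snapshot("scene")
cv2.imwrite("pics/m5.png",np.hstack([crop(im,u0,v0,130,150,4),cv2.copyMakeBorder(crop(s,280,115,60,100,4),0,200,0,0,cv2.BORDER_CONSTANT)]))
E
```

```text
time: 7.87
tcp_pos: [0.4686, 0.1396, 0.2916]
eef_rot: [[-0.999, 0.034, 0.015], [0.034, 0.999, 0.009], [-0.015, 0.01, -1.0]]
contact_force: [1.9, 0.3, -0.6]
gripper_width: 0.0108
finger_force: 0.0
shift px -0.625 -2.25 score 0.916
time: 8.5
tcp_pos: [0.6855, 0.1296, 0.2794]
eef_rot: [[-0.999, 0.036, -0.001], [0.036, 0.999, -0.004], [0.001, -0.004, -1.0]]
contact_force: [-1.0, 0.1, -0.4]
gripper_width: 0.0847
finger_force: 0.0
261 21 [[326.82413494  83.56965444]]
```

View pics/m5.png

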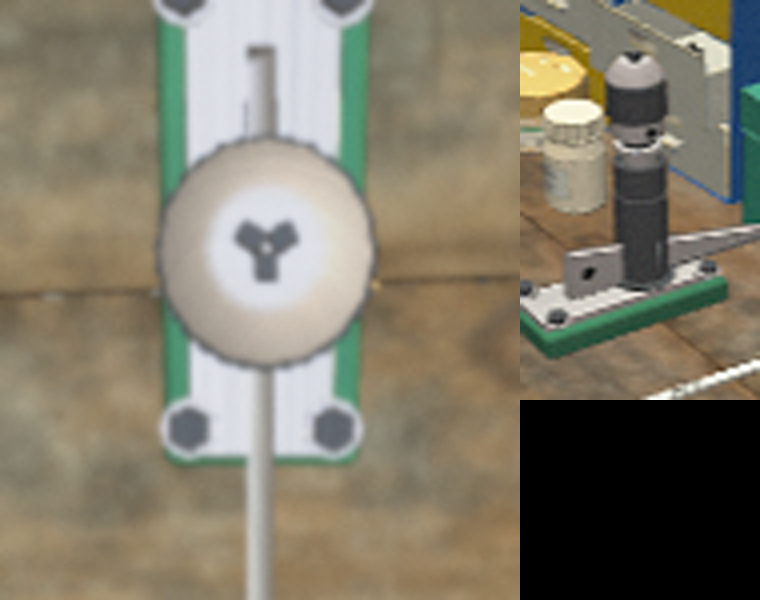

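```bash
python3 - <<'E'
from h import *;from station import r
import json
np.set_printoptions(precision=4,suppress=True)
c=json.load(open("pics/w4.json"));s=r.camera_model("scene")
print(atz(c,(327.75,82.75),.197),atz(c,(327.75,84),.179),tri((c,(327.75,82.75)),(s,(308.75,128.8))))
q=lambda x,y:(261+x/4,21+y/4)
print("head",atz(c,q(262,48),.06),"base dir",atz(c,q(160,100),.024)-atz(c,q(165,455),.024),"drift tip dir",atz(c,q(262,60),.05)-atz(c,q(259,590),.034))
print(r.observe()["tcp_pos"])
E
```

```text
[0.5965 0.1357 0.197 ] [0.5964 0.1358 0.179 ] (array([0.597 , 0.1352, 0.1937]), [np.float64(0.0008204822003643576), np.float64(0.0008204822003643073)])
head [0.539  0.1375 0.06  ] base dir [-0.1041  0.0044  0.    ] drift tip dir [-0.1523  0.0059  0.016 ]
[0.6827 0.1302 0.2811]
```

```bash
python3 -m creep '[{"offset":[0.04,0.001,0],"roll":0,"gripper":0.085},{"offset":[0.0865,0.002,0],"roll":0,"gripper":0.085},{"offset":[0.0865,0.002,0],"roll":0,"gripper":0.085},{"offset":[0.0865,0.002,0.02],"roll":0,"gripper":0.085},{"offset":[0.0865,0.002,0.04],"roll":0,"gripper":0.085},{"offset":[0.0865,0.002,0.04],"roll":0,"gripper":0.085},{"offset":[0.0865,0.002,0.04],"roll":0,"gripper":0.085}]'
```

```text
time: 9.18
tcp_pos: [0.5951, 0.1361, 0.2425]
eef_rot: [[-0.999, 0.033, -0.002], [0.033, 0.999, 0.001], [0.002, 0.001, -1.0]]
contact_force: [-0.4, -0.4, 0.5]
gripper_width: 0.085
finger_force: 0.0
```

```bash
python3 -m creep '[{"offset":[-0.001,0,0.03],"roll":0,"gripper":0.085},{"offset":[-0.001,0,0.06],"roll":0,"gripper":0.085},{"offset":[-0.001,0,0.09],"roll":0,"gripper":0.085},{"offset":[-0.001,0,0.1],"roll":0,"gripper":0.085},{"offset":[-0.001,0,0.1],"roll":0,"gripper":0.085},{"offset":[-0.001,0,0.1],"roll":0,"gripper":0.085}]'
python3 lift.py
python3 -m creep '[{"offset":[0,0,0],"roll":0,"gripper":0.055},{"offset":[0,0,0],"roll":0,"gripper":0.03},{"offset":[0,0,0],"roll":0,"gripper":0.03},{"offset":[0,0,0],"roll":0,"gripper":0.03},{"offset":[0,0,0],"roll":0,"gripper":0.03},{"offset":[0,0,0],"roll":0,"gripper":0.03},{"offset":[0,0,0],"roll":0,"gripper":0.03}]'
```

```text
time: 9.68
tcp_pos: [0.5987, 0.1359, 0.1443]
eef_rot: [[-0.999, 0.034, 0.002], [0.034, 0.999, 0.0], [-0.002, 0.001, -1.0]]
contact_force: [-0.4, -0.1, 0.3]
gripper_width: 0.0847
finger_force: 0.0
shift px -1.0 -2.125 score 0.646
time: 10.32
tcp_pos: [0.5984, 0.1355, 0.1436]
eef_rot: [[-0.999, 0.034, 0.001], [0.034, 0.999, 0.0], [-0.001, 0.0, -1.0]]
contact_force: [-1.3, -0.6, 5.1]
gripper_width: 0.0407
finger_force: 60.2
```

```bash
python3 -m creep '[{"offset":[0,0,-0.02],"roll":0,"gripper":0.03},{"offset":[0,0,-0.04],"roll":0,"gripper":0.03},{"offset":[0,0,-0.06],"roll":0,"gripper":0.03},{"offset":[0,0,-0.08],"roll":0,"gripper":0.03},{"offset":[0,0,-0.1],"roll":0,"gripper":0.03},{"offset":[0,0,-0.12],"roll":0,"gripper":0.03},{"offset":[0,0,-0.13],"roll":0,"gripper":0.03},{"offset":[0,0,-0.13],"roll":0,"gripper":0.03}]'
python3 - <<'E'
from h import *;from station import r
s=r.snapshot("scene");cv2.imwrite("pics/m6.png",crop(s,262,80,140,150,4))
E
```

```text
time: 10.98
tcp_pos: [0.5985, 0.1361, 0.2741]
eef_rot: [[-0.999, 0.034, 0.003], [0.034, 0.999, 0.001], [-0.003, 0.001, -1.0]]
contact_force: [0.6, 0.1, -4.1]
gripper_width: 0.0404
finger_force: 62.2
```

View pics/m6.png

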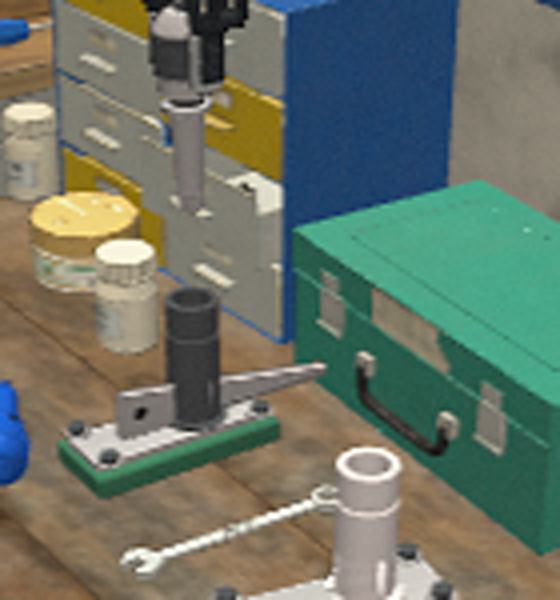

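```bash
python3 -m creep '[{"offset":[0.002,-0.02,0],"roll":0.02,"gripper":0.03},{"offset":[0.005,-0.05,0],"roll":0.06,"gripper":0.03},{"offset":[0.008,-0.085,0],"roll":0.1,"gripper":0.03},{"offset":[0.012,-0.12,0],"roll":0.14,"gripper":0.03},{"offset":[0.015,-0.16,0],"roll":0.18,"gripper":0.03},{"offset":[0.019,-0.2,0],"roll":0.21,"gripper":0.03},{"offset":[0.022,-0.225,0],"roll":0.23,"gripper":0.03},{"offset":[0.023,-0.24,0],"roll":0.23,"gripper":0.03},{"offset":[0.023,-0.24,0],"roll":0.23,"gripper":0.03},{"offset":[0.023,-0.24,0],"roll":0.23,"gripper":0.03}]'
python3 -m creep '[{"offset":[0,0,0],"roll":0,"gripper":0.03},{"offset":[0,0,0],"roll":0,"gripper":0.03},{"offset":[0,0,0],"roll":0,"gripper":0.03}]'
```

```text
time: 11.87
tcp_pos: [0.5648, -0.1056, 0.2713]
eef_rot: [[-0.964, 0.266, -0.003], [0.266, 0.964, 0.0], [0.003, -0.001, -1.0]]
contact_force: [0.6, 0.2, -5.1]
gripper_width: 0.0407
finger_force: 62.2
time: 12.12
tcp_pos: [0.5667, -0.1019, 0.2722]
eef_rot: [[-0.966, 0.259, -0.001], [0.259, 0.966, 0.001], [0.001, 0.0, -1.0]]
contact_force: [0.2, -0.3, -3.7]
gripper_width: 0.0408
finger_force: 62.2
```

```bash
python3 -m creep '[{"offset":[-0.001,-0.001,0.02],"roll":0,"gripper":0.03},{"offset":[-0.001,-0.001,0.04],"roll":0,"gripper":0.03},{"offset":[-0.001,-0.001,0.055],"roll":0,"gripper":0.03},{"offset":[-0.001,-0.001,0.062],"roll":0,"gripper":0.03},{"offset":[-0.001,-0.001,0.069],"roll":0,"gripper":0.03},{"offset":[-0.001,-0.001,0.075],"roll":0,"gripper":0.03}]'
```

```text
time: 12.62
tcp_pos: [0.5679, -0.1041, 0.1977]
eef_rot: [[-0.966, 0.26, 0.001], [0.26, 0.966, -0.0], [-0.001, 0.0, -1.0]]
contact_force: [0.3, 0.2, -4.3]
gripper_width: 0.0408
finger_force: 62.2
```

```bash
python3 -m creep '[{"offset":[0,0,0.007],"roll":0,"gripper":0.03},{"offset":[0,0,0.014],"roll":0,"gripper":0.03},{"offset":[0,0,0.021],"roll":0,"gripper":0.03},{"offset":[0,0,0.026],"roll":0,"gripper":0.03},{"offset":[0,0,0.026],"roll":0,"gripper":0.03}]'
```

```text
time: 13.03
tcp_pos: [0.5665, -0.104, 0.1704]
eef_rot: [[-0.965, 0.26, -0.002], [0.26, 0.965, 0.001], [0.002, -0.0, -1.0]]
contact_force: [-1.2, 1.4, -4.0]
gripper_width: 0.0412
finger_force: 62.6
```

```bash
python3 -m creep '[{"offset":[0,0,0.006],"roll":0,"gripper":0.03},{"offset":[0,0,0.012],"roll":0,"gripper":0.03},{"offset":[0,0,0.017],"roll":0,"gripper":0.03},{"offset":[0,0,0.017],"roll":0,"gripper":0.03}]'
python3 -m creep '[{"offset":[0,0,0.003],"roll":0,"gripper":0.03},{"offset":[0,0,0.006],"roll":0,"gripper":0.03},{"offset":[0,0,0.006],"roll":0,"gripper":0.03}]'
```

```text
time: 13.37
tcp_pos: [0.5665, -0.1039, 0.1533]
eef_rot: [[-0.966, 0.26, -0.002], [0.26, 0.966, 0.001], [0.002, 0.0, -1.0]]
contact_force: [-1.1, 2.3, -5.0]
gripper_width: 0.0412
finger_force: 62.5
time: 13.62
tcp_pos: [0.5668, -0.1039, 0.1481]
eef_rot: [[-0.965, 0.26, -0.001], [0.26, 0.965, 0.001], [0.002, 0.001, -1.0]]
contact_force: [-2.3, 2.9, -4.7]
gripper_width: 0.0405
finger_force: 62.5
```

```bash
python3 -m creep '[{"offset":[0,0,0.002],"roll":0,"gripper":0.03},{"offset":[0,0,0.004],"roll":0,"gripper":0.03},{"offset":[0,0,0.004],"roll":0,"gripper":0.03}]'
python3 -m creep '[{"offset":[0,0,0.002],"roll":0,"gripper":0.03},{"offset":[0,0,0.003],"roll":0,"gripper":0.03},{"offset":[0,0,0.003],"roll":0,"gripper":0.03}]'
```

```text
time: 13.87
tcp_pos: [0.5671, -0.1038, 0.1445]
eef_rot: [[-0.966, 0.26, -0.001], [0.26, 0.966, 0.001], [0.001, 0.001, -1.0]]
contact_force: [-2.5, 4.0, -4.0]
gripper_width: 0.0408
finger_force: 62.6
time: 14.12
tcp_pos: [0.5678, -0.1039, 0.1431]
eef_rot: [[-0.965, 0.26, 0.001], [0.26, 0.965, 0.002], [0.0, 0.002, -1.0]]
contact_force: [-5.3, 4.7, 4.4]
gripper_width: 0.0406
finger_force: 63.5
```

```bash
python3 -m creep '[{"offset":[0.001,0.001,0.002],"roll":0.05,"gripper":0.03},{"offset":[0.001,0.001,0.004],"roll":0.08,"gripper":0.03},{"offset":[0.001,0.001,0.005],"roll":0.0,"gripper":0.03},{"offset":[0.001,0.001,0.005],"roll":-0.08,"gripper":0.03},{"offset":[0.001,0.001,0.006],"roll":0,"gripper":0.03},{"offset":[0.001,0.001,0.006],"roll":0.08,"gripper":0.03},{"offset":[0.001,0.001,0.006],"roll":0,"gripper":0.03}]'
```

```text
time: 14.7
tcp_pos: [0.5681, -0.1039, 0.1369]
eef_rot: [[-0.965, 0.263, 0.003], [0.263, 0.965, -0.001], [-0.003, -0.0, -1.0]]
contact_force: [-2.9, 2.3, 0.1]
gripper_width: 0.0404
finger_force: 63.4
```

```bash
python3 -m creep '[{"offset":[0,0,0.002],"roll":0.06,"gripper":0.03},{"offset":[0,0,0.004],"roll":-0.06,"gripper":0.03},{"offset":[0,0,0.006],"roll":0.06,"gripper":0.03},{"offset":[0,0,0.006],"roll":-0.06,"gripper":0.03},{"offset":[0,0,0.006],"roll":0,"gripper":0.03}]'
python3 - <<'E'
from h import *;from station import r
print(r.observe()["ft_torque"])
s=r.snapshot("scene");cv2.imwrite("pics/m7.png",crop(s,310,120,80,90,6))
E
```

```text
time: 15.12
tcp_pos: [0.5696, -0.1044, 0.1362]
eef_rot: [[-0.966, 0.258, 0.007], [0.258, 0.966, 0.002], [-0.006, 0.004, -1.0]]
contact_force: [-10.9, 5.1, 30.3]
gripper_width: 0.0406
finger_force: 66.7
[1.36736411 2.48998208 0.13019895]
```

View pics/m7.png

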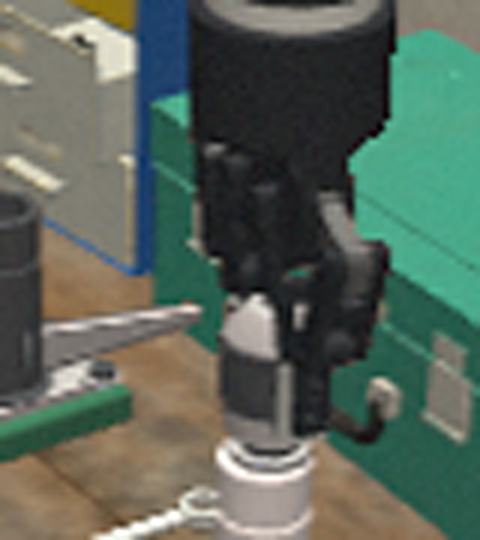

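```bash
python3 -m creep '[{"offset":[0.001,0,0.002],"roll":0.06,"gripper":0.03},{"offset":[0.001,0,0.003],"roll":-0.06,"gripper":0.03},{"offset":[0.001,0,0.003],"roll":0.06,"gripper":0.03},{"offset":[0.001,0,0.003],"roll":0,"gripper":0.03}]'
python3 -m creep '[{"offset":[0,0,-0.004],"roll":0,"gripper":0.03},{"offset":[0,0,-0.008],"roll":0,"gripper":0.03},{"offset":[0,0,-0.008],"roll":0,"gripper":0.03}]'
```

```text
time: 15.5
tcp_pos: [0.5698, -0.1046, 0.1361]
eef_rot: [[-0.964, 0.265, 0.009], [0.265, 0.964, 0.003], [-0.008, 0.005, -1.0]]
contact_force: [-16.0, 7.7, 45.8]
gripper_width: 0.0405
finger_force: 68.6
time: 15.75
tcp_pos: [0.5684, -0.104, 0.1365]
eef_rot: [[-0.965, 0.261, 0.007], [0.261, 0.965, -0.002], [-0.007, 0.0, -1.0]]
contact_force: [1.3, 1.4, 2.7]
gripper_width: 0.0405
finger_force: 63.8
```

```bash
python3 -m creep '[{"offset":[0,0,0],"roll":0,"gripper":0.085},{"offset":[0,0,0],"roll":0,"gripper":0.085},{"offset":[0,0,0],"roll":0,"gripper":0.085},{"offset":[0,0,0],"roll":0,"gripper":0.085},{"offset":[0,0,0],"roll":0,"gripper":0.085},{"offset":[0,0,-0.03],"roll":0,"gripper":0.085},{"offset":[0,0,-0.07],"roll":0,"gripper":0.085},{"offset":[0,0,-0.11],"roll":0,"gripper":0.085},{"offset":[0,0,-0.15],"roll":0,"gripper":0.085},{"offset":[0,0,-0.15],"roll":0,"gripper":0.085}]'
python3 -m creep '[{"offset":[0.04,0.04,-0.04],"roll":0,"gripper":0.085},{"offset":[0.06,0.1,-0.04],"roll":0,"gripper":0.085},{"offset":[0.06,0.1,-0.04],"roll":0,"gripper":0.085},{"offset":[0.06,0.1,-0.04],"roll":0,"gripper":0.085},{"offset":[0.06,0.1,-0.04],"roll":0,"gripper":0.085}]'
python3 - <<'E'
from h import *;from station import r
s=r.snapshot("scene");cv2.imwrite("pics/m8.png",crop(s,270,110,130,120,5))
E
```

```text
time: 16.58
tcp_pos: [0.5701, -0.1052, 0.2931]
eef_rot: [[-0.965, 0.261, 0.015], [0.261, 0.965, -0.001], [-0.015, 0.003, -1.0]]
contact_force: [0.6, -1.5, -0.2]
gripper_width: 0.0852
finger_force: 0.0
time: 17.0
tcp_pos: [0.534, 0.0129, 0.3249]
eef_rot: [[-0.967, 0.254, 0.001], [0.254, 0.967, 0.001], [-0.0, 0.002, -1.0]]
contact_force: [0.1, -0.4, 0.2]
gripper_width: 0.0847
finger_force: 0.0
```

View pics/m8.png

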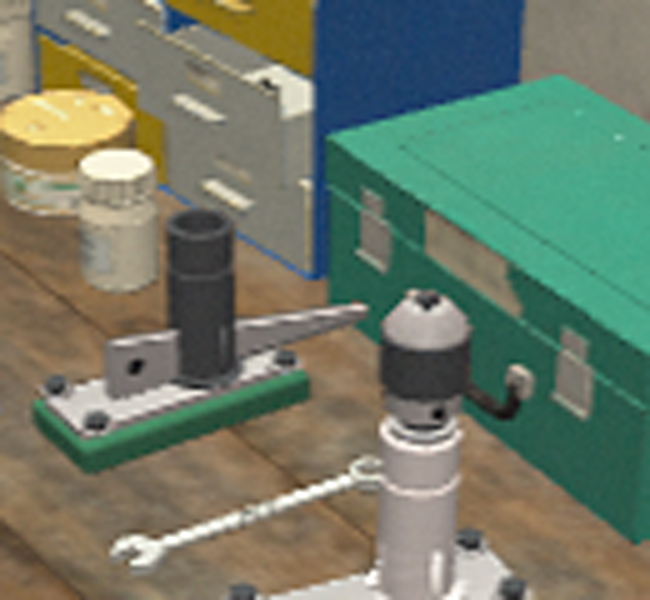

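```bash
python3 - <<'E'
from h import *;from station import r
s=r.camera_model("scene")
for z in(.19,.195,.2):print(z,proj(s,[.5657,-.103,z]))
print("old stuck ref (read 310,131.3):",proj(s,[.5965,.1355,.19]))
E
```

```text
0.19 [[354.82075789 168.59869564]]
0.195 [[354.90082336 166.67624048]]
0.2 [[354.98128348 164.74430948]]
old stuck ref (read 310,131.3): [[308.25837978 130.06639857]]
```

```bash
python3 -c "
from station import r;print(r.close_job())"
```

```text
the job is handed in; nothing more can be done
None
```

The job is handed in after about 17 s of robot time: the drift freed the chuck, and it is now pressed home in the new bright socket and let go. The drift is still lying in the old socket, and the last picture shows the jar and spanner undisturbed; the oil bottle was out of that view, but the arm never went near it.

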